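# Index the next stopper under the drill bush of a leaf jig

### The arm

A 6-joint arm with a two-finger parallel gripper is mounted at the origin on the work surface; the furniture and walls round the work are solid. World frame = base frame: x ahead of the robot, y to its left, z up, the work surface at z = 0. Lengths are in mm, angles in rad, forces in N, time in s.
With the tool pointing down it reaches from about 350 to 975 mm from the base axis. Payload 7.1 kg.
Tool frame: the origin (TCP) lies midway between the tips of the shut fingers; the grasp point (between the pads) lies 19 mm behind it (ctrl.grip_depth is the distance from the TCP to the grasp point, in mm); z points along the fingers, y is the line along which they close (so a half turn about z gives the same grasp; the last joint's range is limited). The gripper opens to 88 mm and grips with 3 to 60 N. Pads are 20 mm wide; open, the fingers measure 115 mm over their backs; the gripper's body (75 mm by 178 mm) begins 61 mm behind the grasp point.
Start: joints at [-1.149, 0.423, 1.63, -0, 1.089, -0.019], TCP at [266.679, -565.232, 222.675] pointing down, gripper open.
Joint ranges: [-3, 3], [-0.9, 2.11], [0.09, 2.58], [-1.31, 4.45], [0.11, 2.69], [-2.54, 2.54]. Speed limits (rad/s): [2.39, 2.39, 3.01, 3.14, 3.14, 3.14].

### API

Orientations are given as a rotation vector (axis times angle).
In Python, from workcell import get_obs, vision, ctrl gives the robot as it stands.
- The arm moves only by the tool step_arm, never from a script. Its argument "plan" is a list of rows, each a list of 7 numbers: the opening, from -1 (shut) to 1 (fully open), then the shift along the tool's x, y, z as a fraction of full scale, then the turn, a rotation vector about the tool's x, y, z as a fraction of full scale. In form: [[fingers, dx, dy, dz, wx, wy, wz], ...]. A call has 1 to 20 rows; each row shifts and turns the commanded pose from where the row before left it, along the tool's axes as they then stand; what a row does not reach is not made up. Full scale, the value 1, is 50 mm for a shift and 0.12 rad for a turn. A row lasts 1/8 s, in which the tool goes at most 62.5 mm and 10.7 degrees, less where a joint would pass 70% of its speed; a pose out of reach is approached as far as the arm can. A call with a number of a shift or a turn outside -1 to 1 is refused whole. A call with a gripper value outside its range is refused whole. The fingers move at their own pace and stop on an object; the grip force is fixed at half the most. Time passes only in rows, so rows that do not move let the fingers close. It gives the time, the measured TCP pose, the force, the opening and the grip force at its end, in the units of the state.
- get_obs(): the state, without advancing time (a new reading comes with each control period).
- vision.get_image(name): name is "scene" or "top"; returns a dict with "pixels" (420x560x3 uint8, red, green, blue), "depth" (420x560 float32, mm along the optical axis (not along the pixel's ray), 0 where there is no reading), "fx", "fy", "cx", "cy" (pixels), "T" (4x4, takes a point from camera to world coordinates). Camera axes: x right, y down, z forward; pixel columns grow to the right and rows downward; lengths in mm; the calibration is good to about 2 mm. A picture is of the moment at which its call begins.
- ctrl.close_job(): hands the job in; it is judged then, once.
The state is a dict: "t": time; "qpos": joint angles; "qvel": joint speeds; "joint_torque": joint torques, N m; "ee_pos": TCP position; "orientation": TCP orientation; "ft_force": force on the tool from outside, world axes, zero at the start; "moment": the same for the moment, N m; "width": finger opening in mm; "grasp_force": force on a finger pad.
Only numpy, scipy, OpenCV 4.12 (cv2) and the standard library are available. Lean on these libraries where they do the work, as an engineer would, in place of code of your own. Each camera call takes 0.05 s, during which the arm holds its last target. There are 200 camera calls.

### The job

The round table of this indexing jig stops by itself at six positions; the larger stopper waits one position away from the drill bush. Swing the latch lever fully free and raise the clear hinged leaf until it stands nearly upright, turn the table one position so that the larger stopper is at the front pointer, then lower the leaf fully, ready for drilling. Leave both stoppers standing in their pockets and do not disturb the bit block, the tin or the sanding block.

Things in the scene. Friction and masses are not known exactly. Their poses are not given: they have to be found in the camera images.
- jig: Fixed indexing drill jig: grey base plate 232 (x) x 206 (y) x 12 mm. Origin: underside of the plate on the table's axis; -x is its front (faces the robot at yaw 0), +y its left, z up. A steel pointer stands at the front edge (x -100 to -114, y 0, top z 42 mm); grey posts up to z 78 mm carry the leaf (16 x 12 mm at x -45, y +-86; hinge posts at x 104, y +-75).
- table (a joint): Turning of the round table, rad, + anticlockwise from above, both ways without end; about 0 at the start. Sprung detents every 1.047 rad: from just past half way (0.56 rad) it is drawn into the next by itself and rests within 0.02 rad of it; 3 N at an index pin turns it. Six pockets, centres 50 mm from the axis; at 0 one is at the front (jig -x), the others every 60 degrees.
- table_axis (a point): Centre of the aluminium table's top face (diameter 168 mm), on its axis, jig z 44 mm. Each pocket is an upright ring 5 mm high on that face, inner diameter 38, outer 44 mm. A low steel hub (diameter 36, 6 mm high) is at the centre.
- pin_left (a point): Top centre of the index pin that at joint 0 stands 30 degrees left of the front. Six such plain steel pins (diameter 8, 28 mm high, tops at jig z 72 mm) stand on the table 76 mm from its axis, midway between the pockets; the point turns with the table.
- pin_right (a point): Top centre of the like pin that at joint 0 stands 30 degrees right of the front; turns with the table.
- station (a point): Point on the table's top face under the drill bush, behind the front pointer (jig x -50, y 0, z 44 mm): where the centre of the front pocket comes to rest. Does not move with the table.
- leaf (a joint): Angle of the clear leaf, rad: 0 = shut and level, grows as its front rises, stop at 1.65 (leaning slightly back). Stiff hinge: stays where it is left; 2 to 5 N at the knob. A clear sheet in an aluminium frame, 180 mm wide (y), 8 thick; shut it covers jig x -92 to +104, top z 86 mm; a steel drill bush stands up on it to z 93 mm over the front pocket.
- hinge (a point): Middle of the leaf's hinge axis (parallel to the jig's y), jig x 104, y 0, z 82 mm. Fixed.
- knob (a point): Centre of the black ball knob (diameter 24 mm) on a short stem at the middle of the leaf's front edge, 222 mm from the hinge axis; it moves with the leaf. When shut: jig x -118, y 0, z 82 mm. Can be pinched from its two sides (along the jig's y) from above and swivels between the fingers as the leaf swings.
- latch (a joint): Angle of the flat steel latch lever about its upright pivot, rad: 0 = latched (nose points to jig +y, over the leaf's right edge); grows anticlockwise from above as the tail pin is pushed away towards jig +x and round. The leaf is free above about 1.15; stop at 1.45. Stays where it is left; under 2 N at the pin. Nose reaches 36 mm from the pivot. It may be left free at the end.
- latch_pivot (a point): Top of the latch lever's pivot post at the jig's right side, jig x -30, y -108, z 86 mm. Fixed.
- latch_pin (a point): Top centre of the upright steel pin (diameter 10 mm, standing 26 mm above the flat lever, whose top is at jig z 94 mm) on the tail of the latch, 42 mm from the pivot; top at jig z 122 mm. When latched: jig x -30, y -150 mm.
- cork_big: The larger turned stopper, plain cork brown, 33 mm across and 26 mm high, loose in a pocket; origin at the centre of its underside. At the start it is in the pocket next to the front one, on the left or on the right.
- cork_small: The smaller cork stopper, 22 mm across and 20 mm high, loose in the pocket on the other side of the front one; origin at the centre of its underside.
- bit_block: Bystander: beech block 45 x 85 mm with burrs and drill bits, 73 mm high, loose to the left of the jig; origin at the centre of its underside.
- polish_tin: Bystander: flat round tin, 61 mm across, 23 mm high, loose to the left of the jig; origin at the centre of its underside.
- sanding_block: Bystander: cork sanding block 46 x 86 x 27 mm, loose in front of the jig; origin at the centre of its underside.

How it is judged (in metres and radians):
On the way, in this order (a step that is already met when the one before it is completed fails the run):
1. the latch lever is swung free of the leaf (value of joint latch above 1.15 rad), for 0.1 s.
2. the leaf is raised nearly upright (more than 1.2 rad) (value of joint leaf above 1.2 rad), for 0.1 s.
3. with the leaf still up, the table is indexed: the larger stopper rests at the station (horizontal distance between cork_big and station below 0.008 m and value of joint leaf above 0.9 rad and linear speed of cork_big below 0.02 m/s), for 0.2 s.
4. the leaf is lowered fully (value of joint leaf below 0.05 rad), for 0.2 s.
At the end, for the whole second after the job is handed in: Larger stopper at rest in the front pocket, centre within 8 mm of the station; leaf shut (under 0.05 rad); both stoppers upright (within 0.15 rad) on their pocket floors (underside below jig z 48 mm) (value of joint leaf below 0.05 rad and horizontal distance between cork_big and station below 0.008 m and angle between each of cork_big, cork_small's own z axis and vertical below 0.15 rad and z of each of cork_big, cork_small in the frame of jig below 0.048 m and linear speed of cork_big below 0.01 m/s); the robot touches nothing.
It fails at once if a stopper is lifted out of its pocket or tipped over (z of any of cork_big, cork_small in the frame of jig above 0.054 m or angle between any of cork_big, cork_small's own z axis and vertical above 0.5 rad).
It fails at once if a bystander is moved more than 20 mm (distance of any of bit_block, polish_tin, sanding_block from where it was at the start of the episode above 0.02 m).
It also fails if it takes over 72 s, if anything falls off the work surface, if the arm or the gripper's body presses on something with over 40 N, if the wrist force passes 120 N, or if a joint passes its speed limit or range.

## Working session

There is one attempt and no reset: what is moved stays moved. The work goes in short steps, Python scripts to look and compute and a tool call to move; the robot and the scene stay as the last step left them, time stands still between calls to the robot, and variables do not carry over. Pictures are saved under pics/ and viewed, at most 10 in all, crops included, and the job is handed in when it is done.

Besides the shell and the picture viewer there is one more tool, called after "Call:" as name([rows], argument=value, ...), one row to a line, values as JSON. step_arm: Moves the arm, as the interface text tells. Its arguments: {"type":"object","properties":{"plan":{"type":"array","items":{"type":"array","items":{"type":"number","minimum":-1,"maximum":1}}}},"required":["plan"]}

```bash
mkdir -p pics; ls
cat > h.py <<'E'
import numpy as np,cv2
from workcell import get_obs,vision,ctrl
def grab(n,tag):
    im=vision.get_image(n); cv2.imwrite(f"pics/{tag}.png",cv2.cvtColor(im["pixels"],cv2.COLOR_RGB2BGR)); np.savez(f"pics/{tag}.npz",**im); return im
def load(tag): return dict(np.load(f"pics/{tag}.npz"))
def ray(im,u,v):
    d=np.array([(u-im["cx"])/im["fx"],(v-im["cy"])/im["fy"],1.]); return im["T"][:3,3],im["T"][:3,:3]@d
def onz(im,u,v,z):
    o,d=ray(im,u,v); return o+d*(z-o[2])/d[2]
def proj(im,p):
    c=np.linalg.inv(im["T"])@np.append(p,1); return np.array([im["fx"]*c[0]/c[2]+im["cx"],im["fy"]*c[1]/c[2]+im["cy"]])
def dep(im,u,v):
    o,d=ray(im,u,v); return o+d*float(im["depth"][int(round(v)),int(round(u))])
def tri(a,pa,b,pb):
    o1,d1=ray(a,*pa);o2,d2=ray(b,*pb)
    s=np.linalg.lstsq(np.c_[d1,-d2],o2-o1,rcond=None)[0]
    p,q=o1+s[0]*d1,o2+s[1]*d2; return (p+q)/2,np.linalg.norm(p-q)
E
python3 - <<'E'
from h import *
for n in("scene","top"):
    im=grab(n,n+"0"); print(n,im["fx"],im["cx"],im["cy"],im["T"].round(3).tolist())
    big=cv2.resize(cv2.imread(f"pics/{n}0.png"),(800,600)); cv2.imwrite(f"pics/{n}0b.png",big)
print(get_obs())
E
```

```text
pics
scene 533.5530027547634 289.21291814306284 202.71466503912475 [[-0.648, -0.668, 0.366, 130.318], [-0.761, 0.562, -0.323, 353.139], [0.01, -0.488, -0.873, 1068.103], [0.0, 0.0, 0.0, 1.0]]
top 492.66367182711133 289.26250732515354 210.27343828653727 [[0.012, -0.988, 0.157, 401.432], [-1.0, -0.013, -0.003, 11.29], [0.005, -0.157, -0.988, 977.905], [0.0, 0.0, 0.0, 1.0]]
{'t': 0.1, 'qpos': array([-1.14900466e+00,  4.23729541e-01,  1.63055742e+00, -2.19653989e-05,
        1.08857985e+00, -1.89972353e-02]), 'qvel': array([-0.00058585,  0.00021624, -0.00183237,  0.00062915, -0.00083727,
       -0.00109055]), 'joint_torque': array([ 4.49683021e-04, -5.45614886e+01, -2.74325663e+01,  6.45292969e-02,
        1.88177358e-02,  1.40968990e-05]), 'ee_pos': array([ 266.48781067, -564.82760512,  222.02326355]), 'orientation': array([-3.06438365e+00, -6.86541413e-01,  4.30136924e-04]), 'ft_force': array([ 0.14256992, -0.67193349, -0.17120668]), 'moment': array([-0.03822121, -0.0040832 , -0.0257886 ]), 'grasp_force': 0.0, 'width': 87.49554649512625}
```

View pics/top0b.png

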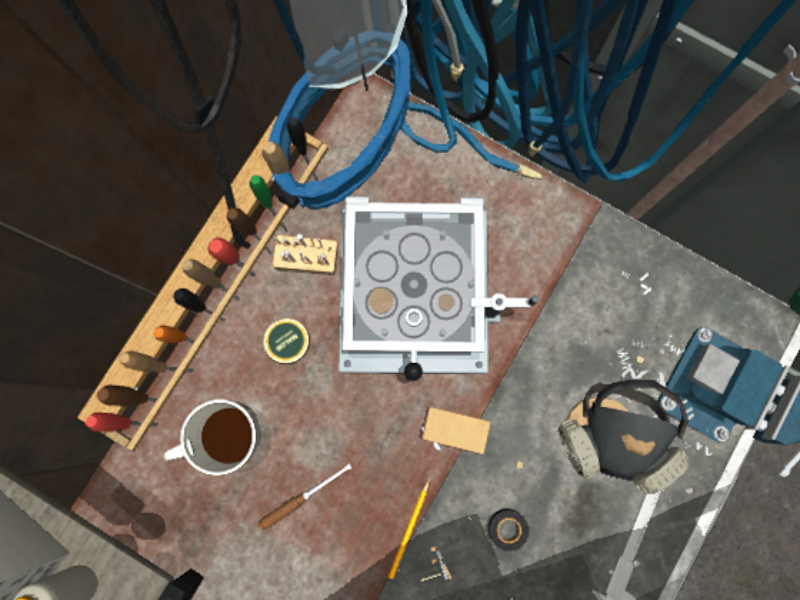

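View pics/scene0b.png

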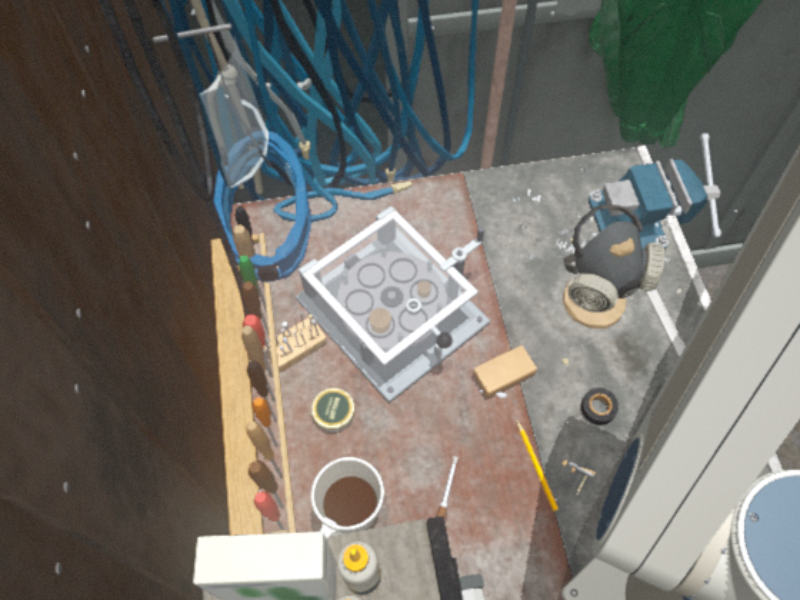

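The top view shows the jig nearly square to the robot. In the 800x600 view the knob is at (413,371), the bush at (414,317), the big cork at left-front (381,300), the small cork at (446,301), the latch pin at (533,300) and the pivot at (499,301). In the scene view the knob is at (445,340), the latch pin at (480,237) and the big cork at (380,320). The table therefore has to turn +1.047, anticlockwise.

Run:
```python
from h import *
t=load("top0");s=load("scene0")
def blob(im,uv,r,f):
    u,v=int(uv[0]*.7),int(uv[1]*.7); p=im["pixels"][v-r:v+r+1,u-r:u+r+1]; hsv=cv2.cvtColor(np.ascontiguousarray(p),cv2.COLOR_RGB2HSV).astype(int)
    m=f(hsv).astype(np.uint8); n,l,st,c=cv2.connectedComponentsWithStats(m); k=1+np.argmax(st[1:,4]); return c[k]+[u-r,v-r],st[k].tolist()
dark=lambda h:h[...,2]<70
dark2=lambda h:h[...,2]<105
for nm,a,b,r,f in(("knob",(413,371),(445,340),9,dark),("pin",(533,300),(480,237),6,dark2)):
    ca,sa=blob(t,a,r,f);cb,sb=blob(s,b,r,f); print(nm,ca,sa,cb,sb,*tri(t,ca,s,cb))
# white frame
for im,tag in((t,"top"),(s,"scene")):
    hsv=cv2.cvtColor(im["pixels"],cv2.COLOR_RGB2HSV); m=((hsv[...,2]>205)&(hsv[...,1]<30)).astype(np.uint8)
    n,l,st,c=cv2.connectedComponentsWithStats(m); 
    u,v=(290,242) if tag=="top" else (300,240)
    for k in range(1,n):
        x,y,w,h,A=st[k]
        if A>300 and x<=u<=x+w and y<=v<=y+h+5:
            cs,_=cv2.findContours((l==k).astype(np.uint8),0,2); R=cv2.minAreaRect(max(cs,key=cv2.contourArea)); bx=cv2.boxPoints(R); print(tag,st[k],bx.round(1).tolist(),[onz(im,*q,86).round(1).tolist() for q in bx])
# corks
for im,q in((t,(381,300)),(t,(446,301)),(s,(380,320)),(s,(424,289))):
    c,st=blob(im,q,14,lambda h:(h[...,1]>50)&(h[...,0]<25)); print("cork",c,st,onz(im,*c,70).round(1))
# crops
def crop(tag,x,y,w,h,k): return cv2.resize(cv2.imread(f"pics/{tag}.png")[y:y+h,x:x+w],None,fx=k,fy=k,interpolation=2)
cv2.imwrite("pics/c1.png",np.hstack([crop("top0",225,130,160,140,2.5),crop("scene0",205,140,160,140,2.5)]))
```

```text
Traceback (most recent call last):
ValueError: attempt to get argmax of an empty sequence
```

```bash
cat > m.py <<'E'
from h import *
t=load("top0");s=load("scene0")
def blob(im,uv,r,f):
    u,v=int(uv[0]*.7),int(uv[1]*.7); p=im["pixels"][v-r:v+r+1,u-r:u+r+1]; hsv=cv2.cvtColor(np.ascontiguousarray(p),cv2.COLOR_RGB2HSV).astype(int)
    m=f(hsv).astype(np.uint8); n,l,st,c=cv2.connectedComponentsWithStats(m)
    if n<2: return np.array(uv)*.7,[0]
    k=1+np.argmax(st[1:,4]); return c[k]+[u-r,v-r],st[k].tolist()
E
python3 - <<'E'
from m import *
dark=lambda h:h[...,2]<70
for nm,a,b,r,f in(("knob",(413,371),(445,340),9,dark),("pin",(533,300),(480,237),6,lambda h:h[...,2]<90)):
    ca,sa=blob(t,a,r,f);cb,sb=blob(s,b,r,f); print(nm,ca,sa,cb,sb,*tri(t,ca,s,cb))
for im,tag in((t,"top"),(s,"scene")):
    hsv=cv2.cvtColor(im["pixels"],cv2.COLOR_RGB2HSV); m=((hsv[...,2]>205)&(hsv[...,1]<30)).astype(np.uint8)
    n,l,st,c=cv2.connectedComponentsWithStats(m)
    u,v=(290,242) if tag=="top" else (300,240)
    for k in range(1,n):
        x,y,w,h,A=st[k]
        if A>300 and x<=u<=x+w and y<=v<=y+h+5:
            cs,_=cv2.findContours((l==k).astype(np.uint8),0,2); R=cv2.minAreaRect(max(cs,key=cv2.contourArea)); bx=cv2.boxPoints(R); print(tag,st[k],[onz(im,*q,86).round(1).tolist() for q in bx])
for im,q in((t,(381,300)),(t,(446,301)),(s,(380,320)),(s,(424,289))):
    c,st=blob(im,q,14,lambda h:(h[...,1]>50)&(h[...,0]<25)); print("cork",c,st,onz(im,*c,70).round(1))
def crop(tag,x,y,w,h,k): return cv2.resize(cv2.imread(f"pics/{tag}.png")[y:y+h,x:x+w],None,fx=k,fy=k,interpolation=2)
cv2.imwrite("pics/c1.png",np.hstack([crop("top0",225,130,160,140,2.5),crop("scene0",205,140,160,140,2.5)]))
E
```

```text
knob [288.41860465 259.86046512] [0, 4, 16, 13, 129] [311.5 238. ] [0] [451.74614163   8.62315277  83.48858063] 2.3122868146042705
pin [371.66666667 211.05555556] [3, 4, 5, 6, 18] [335.  164.5] [5, 5, 1, 2, 2] [ 540.43649062 -138.16095445  108.08858223] 0.8348040877248438
top [ 240  138  131  123 3522] [[455.3, 98.3, 86.0], [681.6, 99.4, 86.0], [679.1, -144.2, 86.0], [452.8, -136.0, 86.0]]
scene [ 210  145  132  110 2466] [[678.9, 98.7, 86.0], [700.5, -162.0, 86.0], [434.4, -124.7, 86.0], [432.7, 111.9, 86.0]]
cork [266.22317597 209.90128755] [6, 6, 17, 17, 233] [545.8  51.9  70. ]
cork [311.92307692 211.03296703] [9, 10, 11, 11, 91] [544.8 -33.4  70. ]
cork [268. 226.] [16, 16, 1, 1, 1] [534.6  54.4  70. ]
cork [296.8 202.3] [0] [538.8 -28.8  70. ]
```

View pics/c1.png

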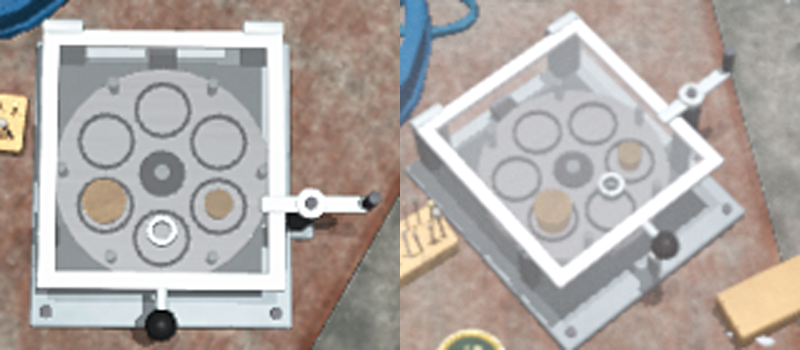

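The crop (2.5x) shows the bush at (162,230) and (611,183), the hub at (162,172) and (573,169), the pivot at (311,203) and (691,93), the pin tip at (374,198) and (728,59), and the knob at (161,325) and (664,244). The frame corners are clear in both views.

Run:
```python
from m import *
from scipy.spatial.transform import Rotation as R
P={"knob":((161,325),(664,244),(-118,0,82)),"bush":((162,230),(611,183),(-50,0,93)),"hub":((162,172),(573,169),(0,0,50)),"pivot":((311,203),(691,93),(-30,-108,94)),"pin":((374,198),(728,59),(-30,-150,122)),
"FL":((37,287),(563,287),(-92,90,86)),"FR":((285,290),(722,158),(-92,-90,86))}
A=[];B=[]
for k,(a,b,j) in P.items():
    p,e=tri(t,(a[0]/2.5+225,a[1]/2.5+130),s,((b[0]-400)/2.5+205,b[1]/2.5+140)); print(k,p.round(1),round(e,1)); A.append(p);B.append(j)
A=np.array(A);B=np.array(B,float)
a=A[:,:2]-A[:,:2].mean(0);b=B[:,:2]-B[:,:2].mean(0)
yaw=np.arctan2((b[:,0]*a[:,1]-b[:,1]*a[:,0]).sum(),(a*b).sum()); M=R.from_euler('z',yaw).as_matrix()
o=(A-B@M.T).mean(0); print("yaw",yaw,"origin",o,"res",(A-B@M.T-o).round(1).tolist())
def w(x,y,z): return (M@[x,y,z]+[o[0],o[1],0]).round(1)
for n,q in(("pin",(-30,-150,122)),("pivot",(-30,-108,94)),("knob",(-118,0,82)),("hinge",(104,0,82)),("pinL",(-65.8,38,72)),("pinR",(-65.8,-38,72))): print(n,w(*q))
ob=get_obs(); print(R.from_rotvec(ob["orientation"]).as_matrix().round(3).tolist())
for nm,im,lo in(("sand",t,(457,430)),("tin",t,(287,341)),("bit",t,(305,253))): print(nm,onz(im,lo[0]*.7,lo[1]*.7,25).round(0))
```

```text
knob [452.9   7.8  81.7] 0.9
bush [520.8   7.7  90.2] 0.1
hub [571.9   7.8  43.4] 1.0
pivot [ 541.5 -100.3   94.5] 0.0
pin [ 544.6 -145.4  100. ] 0.8
FL [477.5  97.   84.2] 3.2
FR [479.4 -81.4  86.4] 1.9
yaw 0.010152188632080457 origin [571.13514103   7.900867    -4.65489216] res [[-0.2, 1.1, 4.3], [-0.3, 0.3, 1.9], [0.8, -0.1, -2.0], [-0.8, 0.1, 5.2], [1.9, -3.0, -17.3], [-0.7, 0.0, 2.8], [-0.6, 1.6, 5.0]]
pin [ 542.7 -142.4  122. ]
pivot [ 542.2 -100.4   94. ]
knob [453.1   6.7  82. ]
hinge [675.1   9.   82. ]
pinL [505.   45.2  72. ]
pinR [505.7 -30.8  72. ]
[[0.904, 0.427, -0.001], [0.427, -0.904, 0.001], [0.0, -0.001, -1.0]]
sand [379. -52.  25.]
tin [495. 179.  25.]
bit [617. 159.  25.]
```

Run:
```python
from m import *
v,u=np.mgrid[0:420,0:560]; d=np.stack([(u-t["cx"])/t["fx"],(v-t["cy"])/t["fy"],np.ones(u.shape)],-1)*t["depth"][...,None]
W=d@t["T"][:3,:3].T+t["T"][:3,3]; W=W[t["depth"]>0]
for x0 in range(200,800,50):
    print(x0,[(y0,int(W[m,2].max())) for y0 in range(-600,250,75) if (m:=(abs(W[:,0]-x0-25)<25)&(abs(W[:,1]-y0-37)<37)).any()])
```

```text
200 [(-525, -170), (-450, 6), (-375, 9), (-300, 10), (-225, 6), (-150, 23), (-75, 13), (0, 10), (75, 6), (150, 309), (225, 377)]
250 [(-525, -111), (-450, 9), (-375, 8), (-300, 8), (-225, 6), (-150, 23), (-75, 11), (0, 12), (75, 15), (150, 20), (225, 390)]
300 [(-525, 41), (-450, 9), (-375, 148), (-300, 161), (-225, 148), (-150, 25), (-75, 7), (0, 6), (75, 15), (150, 96), (225, 97)]
350 [(-525, 105), (-450, 107), (-375, 171), (-300, 196), (-225, 183), (-150, 31), (-75, 31), (0, 7), (75, 5), (150, 96), (225, 97)]
400 [(-525, 107), (-450, 108), (-375, 172), (-300, 195), (-225, 181), (-150, 6), (-75, 85), (0, 95), (75, 5), (150, 97), (225, 265)]
450 [(-600, 2), (-525, 106), (-450, 108), (-375, 96), (-300, 30), (-225, 8), (-150, 88), (-75, 91), (0, 96), (75, 89), (150, 28), (225, 264)]
500 [(-600, 7), (-525, 78), (-450, 32), (-375, 15), (-300, 11), (-225, 6), (-150, 125), (-75, 97), (0, 96), (75, 90), (150, 153), (225, 276)]
550 [(-525, 83), (-450, 11), (-375, 16), (-300, 12), (-225, 7), (-150, 97), (-75, 90), (0, 90), (75, 91), (150, 244), (225, 543)]
600 [(-450, 7), (-375, 7), (-300, 8), (-225, 6), (-150, 89), (-75, 91), (0, 90), (75, 203), (150, 593), (225, 591)]
650 [(-600, -38), (-375, 6), (-300, 6), (-225, 6), (-150, 93), (-75, 90), (0, 207), (75, 205), (150, 534), (225, 575)]
700 [(-600, 33), (-525, 129), (-450, 285), (-375, -12), (-300, 62), (-225, 16), (-150, 22), (-75, 6), (0, 213), (75, 245), (150, 497)]
750 [(-525, 165), (-450, 305), (-375, 353), (-300, 357), (-225, 361), (-150, 360), (-75, 28), (0, 366), (75, 406), (150, 417)]
```

Call:
step_arm([
  [-1,0,0,-0.6,0,0,-0.96],
  [-1,0,0,-0.6,0,0,-0.96],
  [-1,0,0,-0.6,0,0,-0.96],
  [-1,0.9,-0.21,0,0,0,0],
  [-1,0.9,-0.21,0,0,0,0],
  [-1,0.9,-0.21,0,0,0,0],
  [-1,0.9,-0.21,0,0,0,0],
  [-1,0.9,-0.21,0,0,0,0],
  [-1,0.9,-0.21,0,0,0,0],
  [-1,0.9,-0.21,0,0,0,0],
  [-1,0.9,-0.21,0,0,0,0],
  [-1,0.9,-0.21,0,0,0,0],
  [-1,0.9,-0.21,0,0,0,0],
  [-1,0,0,0,0,0,0],
  [-1,0,0,0,0,0,0],
])

```text
t: 1.98
ee_pos: [509.8, -172.7, 312.4]
orientation: [-2.901, -1.205, 0.001]
ft_force: [-0.5, -1.0, 1.0]
width: 0.6
grasp_force: 0.0
```

Call:
step_arm([
  [-1,0,0,0.83,0,0,0],
  [-1,0,0,0.83,0,0,0],
  [-1,0,0,0.83,0,0,0],
  [-1,0,0,0.83,0,0,0],
  [-1,0,0,0.83,0,0,0],
  [-1,0,0,0,0,0,0],
  [-1,0.25,0,0,0,0,0],
  [-1,0.25,0.04,0,0,0,0],
  [-1,0.2,0.08,0,0,0,0],
  [-1,0.2,0.08,0,0,0,0],
  [-1,0.2,0.04,0,0,0,0],
  [-1,0.2,0,0,0,0,0],
  [-1,0.2,-0.04,0,0,0,0],
  [-1,0.2,-0.08,0,0,0,0],
  [-1,0,0,0,0,0,0],
])

```text
t: 3.85
ee_pos: [573.9, -116.7, 105.0]
orientation: [2.9, 1.206, -0.004]
ft_force: [-3.0, -5.9, 0.3]
width: 0.5
grasp_force: 3.1
```

Run:
```python
from h import *
grab("top","top1");grab("scene","scene1")
def crop(tag,x,y,w,h,k): return cv2.resize(cv2.imread(f"pics/{tag}.png")[y:y+h,x:x+w],None,fx=k,fy=k,interpolation=2)
cv2.imwrite("pics/c2.png",np.hstack([crop("top1",265,130,160,140,2.5),crop("scene1",225,110,160,140,2.5)]))
```

```text
(no output)
```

View pics/c2.png

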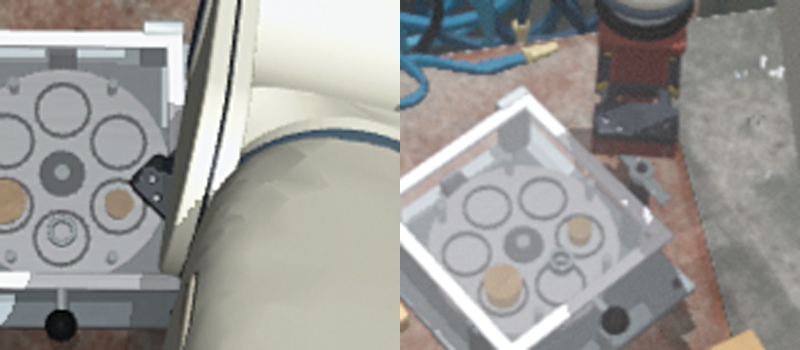

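The lever (around (640,165) to (660,195) in the scene crop) now points its nose to the jig's front, so the latch is free. From the TCP the angle is about 1.44. Next is the knob.

Call:
step_arm([
  [-1,-0.8,0,0,0,0,0],
  [-1,0,0,-0.3,0,0,0.94],
  [-1,0,0,-0.3,0,0,0.94],
  [-1,0,0,-0.3,0,0,0.94],
  [-1,0,0,-0.3,0,0,0.94],
  [-1,0,0,-0.3,0,0,0.94],
  [-1,0,0,-0.3,0,0,0.94],
  [0.15,0,0,-0.2,0,0,0.92],
  [0.15,-0.46,-0.76,0,0,0,0],
  [0.15,-0.46,-0.76,0,0,0,0],
  [0.15,-0.46,-0.76,0,0,0,0],
  [0.15,-0.46,-0.76,0,0,0,0],
  [0.15,0,0,0,0,0,0],
  [0.15,0,0,0,0,0,0],
])

```text
t: 5.7
ee_pos: [455.0, 7.3, 205.5]
orientation: [3.142, 0.0, 0.002]
ft_force: [0.4, 0.1, -0.2]
width: 50.7
grasp_force: 0.0
```

Call:
step_arm([
  [0.15,-0.04,0,0.7,0,0,0],
  [0.15,0,0,0.7,0,0,0],
  [0.15,0,0,0.7,0,0,0],
  [0.15,0,0,0.69,0,0,0],
  [0.15,0,0,0,0,0,0],
  [-1,0,0,0,0,0,0],
  [-1,0,0,0,0,0,0],
  [-1,0,0,0,0,0,0],
  [-1,0,0,0,0,0,0],
])

```text
t: 6.82
ee_pos: [453.3, 8.2, 66.7]
orientation: [-3.14, 0.003, -0.004]
ft_force: [-0.1, 10.1, 3.7]
width: 22.2
grasp_force: 30.0
```

Call:
step_arm([
  [-1,0.02,-0.02,-0.44,0,0,0],
  [-1,0.07,0,-0.44,0,0,0],
  [-1,0.11,0,-0.43,0,0,0],
  [-1,0.15,0,-0.42,0,0,0],
  [-1,0.19,0,-0.4,0,0,0],
  [-1,0.23,0,-0.38,0,0,0],
  [-1,0.27,0,-0.35,0,0,0],
])

```text
t: 7.7
ee_pos: [503.8, 8.7, 209.5]
orientation: [-3.141, 0.001, 0.001]
ft_force: [1.6, 4.2, -5.4]
width: 22.5
grasp_force: 30.0
```

Call:
step_arm([
  [-1,0.3,0,-0.33,0,0,0],
  [-1,0.33,0,-0.29,0,0,0],
  [-1,0.36,0,-0.26,0,0,0],
  [-1,0.39,0,-0.22,0,0,0],
  [-1,0.4,0,-0.18,0,0,0],
  [-1,0.42,0,-0.14,0,0,0],
  [-1,0.43,0,-0.1,0,0,0],
  [-1,0,0,0,0,0,0],
  [-1,0,0,0,0,0,0],
])

```text
t: 8.82
ee_pos: [636.3, 9.3, 286.1]
orientation: [-3.14, 0.001, -0.004]
ft_force: [-0.8, 5.2, 4.3]
width: 22.4
grasp_force: 30.0
```

Run:
```python
from m import *
for im in(t,s):
    v,u=np.mgrid[0:420,0:560]; d=np.stack([(u-im["cx"])/im["fx"],(v-im["cy"])/im["fy"],np.ones(u.shape)],-1)*im["depth"][...,None]
    W=d@im["T"][:3,:3].T+im["T"][:3,3]; W=W[im["depth"]>0]
    W=W[(W[:,0]>440)&(W[:,0]<560)&(W[:,1]>100)&(W[:,1]<260)&(W[:,2]>110)]
    print(len(W),W[W[:,1].argsort()[:6]].round())
```

```text
901 [[560. 213. 152.]
 [559. 213. 145.]
 [558. 213. 150.]
 [558. 214. 141.]
 [557. 214. 148.]
 [560. 214. 153.]]
625 [[557. 214. 144.]
 [559. 214. 151.]
 [557. 215. 150.]
 [556. 215. 144.]
 [560. 216. 151.]
 [556. 216. 150.]]
```

Call:
step_arm([
  [0.15,0,0,0,0,0,0],
  [0.15,0,0,0,0,0,0],
  [0.15,0,0,-0.5,0,0,0],
  [0.15,0,0,-0.5,0,0,0],
  [0.15,-0.7,0,0,0,0,0],
  [-1,-0.7,-0.31,0,0,0,0],
  [-1,-0.7,-0.5,0,0,0,0],
  [-1,-0.7,-0.5,0,0,0,0],
  [-1,0,0,0,0,0,0],
  [-1,0,0,0,0,0,0],
])

```text
t: 10.07
ee_pos: [496.4, 73.3, 335.0]
orientation: [3.141, -0.001, 0.002]
ft_force: [-0.4, 0.3, -0.5]
width: 3.4
grasp_force: 0.0
```

Run:
```python
from h import *
grab("top","top2");grab("scene","scene2")
def crop(tag,x,y,w,h,k): return cv2.resize(cv2.imread(f"pics/{tag}.png")[y:y+h,x:x+w],None,fx=k,fy=k,interpolation=2)
cv2.imwrite("pics/c3.png",np.hstack([crop("top2",215,110,200,180,2),crop("scene2",195,80,200,180,2)]))
```

```text
(no output)
```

View pics/c3.png

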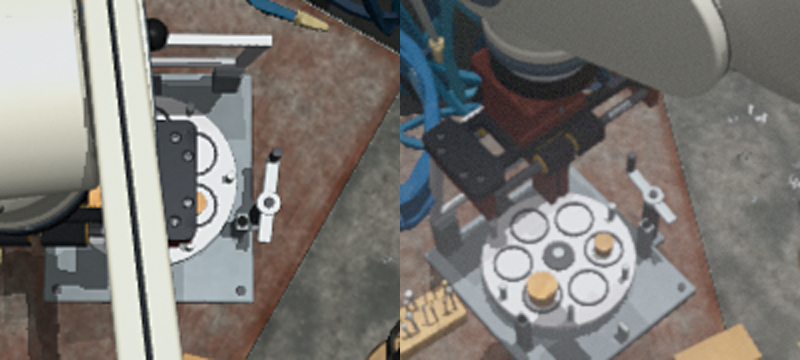

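The leaf stands up at the rear, the lever is free at top-view crop (270,200), and the big cork is at scene crop (541,290). The front-left pin stands near (568,315), clear for the push.

Call:
step_arm([
  [-1,0,0,0.92,0,0,0],
  [-1,0,0,0.92,0,0,0],
  [-1,0,0,0.92,0,0,0],
  [-1,0,0,0.92,0,0,0],
  [-1,0,0,0.92,0,0,0],
  [-1,0,0,0.92,0,0,0],
  [-1,0,0,0.03,0,0,0],
  [-1,0,0,0,0,0,0],
  [-1,0,0.12,0,0,0,0],
  [-1,0,0.12,0,0,0,0],
  [-1,0,0.12,0,0,0,0],
  [-1,-0.03,0.12,0,0,0,0],
  [-1,-0.03,0.12,0,0,0,0],
  [-1,-0.03,0.12,0,0,0,0],
  [-1,-0.03,0.12,0,0,0,0],
])

```text
t: 12.05
ee_pos: [488.7, 32.2, 57.8]
orientation: [-3.14, 0.002, 0.002]
ft_force: [-2.8, 6.8, 4.1]
width: 0.2
grasp_force: 3.5
```

Call:
step_arm([
  [-1,0,0.1,0,0,0,0],
  [-1,0,0.1,0,0,0,0],
  [-1,0,0.1,0,0,0,0],
  [-1,0,0.08,0,0,0,0],
  [-1,0,0,0,0,0,0],
  [-1,0,0,0,0,0,0],
  [-1,0,0,0,0,0,0],
  [-1,0,0,0,0,0,0],
])

```text
t: 13.05
ee_pos: [490.0, 12.6, 57.2]
orientation: [3.142, -0.001, 0.0]
ft_force: [-0.4, -0.4, -0.3]
width: 0.2
grasp_force: 0.0
```

Call:
step_arm([
  [-1,-0.1,0,-0.1,0,0,0],
  [-1,0,0,-0.9,0,0,0],
  [-1,0,0,-0.9,0,0,0],
  [-1,0,0,-0.9,0,0,0],
  [0.15,0,0,-0.9,0,0,0],
  [0.15,0,0,-0.9,0,0,0],
  [0.15,0,0,-0.9,0,0,0],
  [0.15,0,0,0,0,0,0],
  [0.15,0,0,0,0,0,0],
])

```text
t: 14.18
ee_pos: [484.1, 12.6, 331.5]
orientation: [-3.142, 0.001, 0.001]
ft_force: [0.3, -0.6, -0.8]
width: 47.2
grasp_force: 0.0
```

Run:
```python
from h import *
grab("top","top3");im=grab("scene","scene3")
def crop(tag,x,y,w,h,k): return cv2.resize(cv2.imread(f"pics/{tag}.png")[y:y+h,x:x+w],None,fx=k,fy=k,interpolation=2)
cv2.imwrite("pics/c4.png",np.hstack([crop("top3",215,110,200,180,2),crop("scene3",195,80,200,180,2)]))
print("station px in crop",(proj(im,[521,7.8,70])-[195,80])*2+[400,0])
```

```text
station px in crop [588.35221728 275.38487308]
```

View pics/c4.png

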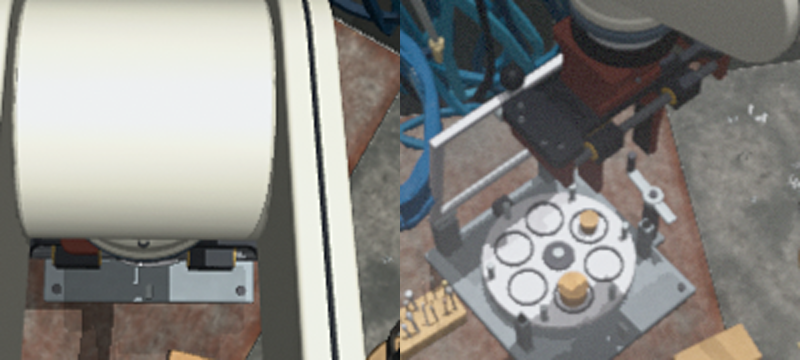

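The big cork's pocket ring is near (574,297), while the station ring was at (588,287). The table is not yet fully in, so I'll measure it.

```bash
cat > ck.py <<'E'
from h import *
def cork(im,z=70):
    hsv=cv2.cvtColor(im["pixels"],cv2.COLOR_RGB2HSV).astype(int); m=((hsv[...,1]>85)&(hsv[...,2]>190)&(hsv[...,0]<25)).astype(np.uint8)
    m[:]=m*(np.arange(420)[:,None]>150); n,l,st,c=cv2.connectedComponentsWithStats(m)
    for k in range(1,n):
        p=onz(im,*c[k],z)
        if st[k,4]>15 and np.hypot(p[0]-571,p[1]-8)<75: print(st[k].tolist(),c[k].round(1),p.round(1),"angle from front deg",round(np.degrees(np.arctan2(-(p[1]-7.8),-(p[0]-571))),1))
E
python3 - <<'E'
from ck import *
cork(load("scene2"));cork(load("scene3")); im=grab("scene","scene4"); cork(im)
E
```

```text
[259, 217, 14, 12, 133] [265.3 222.3] [544.9  53.2  70. ] angle from front deg -60.1
[275, 217, 13, 8, 69] [280.5 220.1] [528.3  25.5  70. ] angle from front deg -22.5
[275, 217, 13, 8, 69] [280.5 220.1] [528.3  25.5  70. ] angle from front deg -22.5
```

Call:
step_arm([
  [0.15,0,0,0,0,0,0],
  [0.15,0,0,0,0,0,0],
  [0.15,0,0,0,0,0,0],
  [0.15,0,0,0,0,0,0],
  [0.15,0,0,0,0,0,0],
  [0.15,0,0,0,0,0,0],
])

```text
t: 15.08
ee_pos: [484.9, 12.6, 332.2]
orientation: [3.142, -0.001, 0.0]
ft_force: [0.1, 0.4, 0.5]
width: 50.4
grasp_force: 0.0
```

Run:
```python
from ck import *
im=grab("scene","scene5"); cork(im)
cv2.imwrite("pics/c5.png",cv2.resize(cv2.imread("pics/scene5.png")[140:280,200:360],None,fx=5,fy=5,interpolation=2)[:600])
for n,a in(("pocket",50),("pin",76)):
    for deg in range(0,360,60):
        r=np.radians(deg+(210 if n=="pin" else 180)); print(n,deg,((proj(im,[571+a*np.cos(r),7.8+a*np.sin(r),72 if n=="pin" else 49])-[200,140])*5).round(0),end=" ")
```

```text
[275, 217, 12, 8, 68] [280.4 220.1] [528.4  25.6  70. ] angle from front deg -22.7
pocket 0 [445. 411.] pocket 60 [484. 315.] pocket 120 [410. 240.] pocket 180 [299. 257.] pocket 240 [257. 351.] pocket 300 [330. 429.] pin 0 [538. 360.] pin 60 [504. 210.] pin 120 [341. 159.] pin 180 [205. 255.] pin 240 [230. 409.] pin 300 [401. 464.]
```

View pics/c5.png

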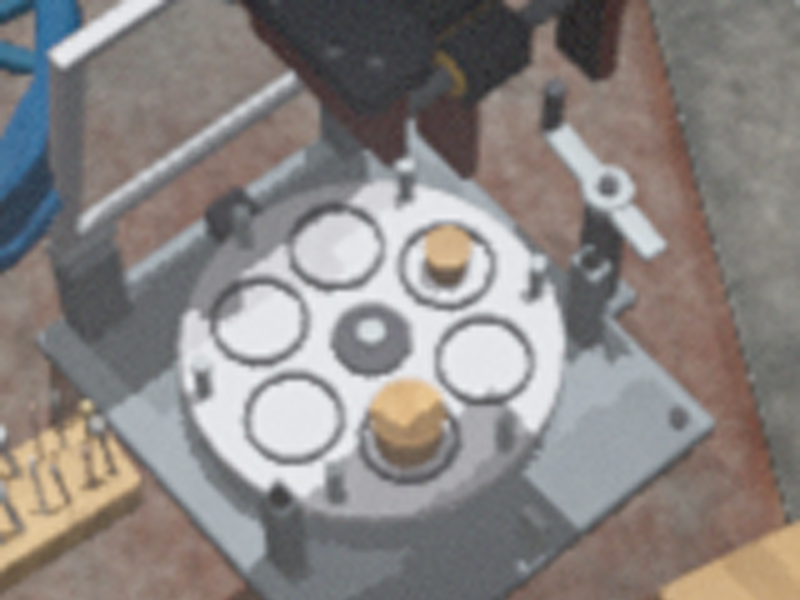

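The picture shows the table stuck at about 38° turned: cork pocket at (410,437) against station (445,411). The detent isn't drawing it in, so I'll push the same pin further with the finger turned to suit.

Call:
step_arm([
  [-1,0,0,0,0,0,-0.91],
  [-1,0,0,0,0,0,-0.91],
  [-1,0,0,0,0,0,-0.91],
  [-1,0,0,0,0,0,-0.91],
  [-1,-0.06,-0.11,0.9,0,0,0],
  [-1,0,0,0.9,0,0,0],
  [-1,0,0,0.9,0,0,0],
  [-1,0,0,0.9,0,0,0],
  [-1,0,0,0.9,0,0,0],
  [-1,0,0,0.9,0,0,0],
  [-1,0,0,0.09,0,0,0],
  [-1,0,0,0,0,0,0],
  [-1,0,0.1,0,0,0,0],
  [-1,0,0.1,0,0,0,0],
  [-1,0,0.1,0,0,0,0],
  [-1,0,0.1,0,0,0,0],
])

```text
t: 17.12
ee_pos: [487.7, -1.9, 58.0]
orientation: [-3.067, -0.679, 0.001]
ft_force: [-3.6, 3.2, 2.7]
width: 0.5
grasp_force: 2.2
```

Call:
step_arm([
  [-1,0,0.1,0,0,0,0],
  [-1,0,0.1,0,0,0,0],
  [-1,0,0.06,0,0,0,0],
  [-1,0,0,0,0,0,0],
  [-1,0,0,0,0,0,0],
  [-1,0,0,0,0,0,0],
])

```text
t: 17.88
ee_pos: [494.2, -13.6, 57.8]
orientation: [3.067, 0.68, 0.001]
ft_force: [0.5, -0.1, 0.1]
width: 0.6
grasp_force: 0.0
```

Run:
```python
from ck import *
im=grab("scene","scene6"); cork(im)
print(get_obs()["ee_pos"])
```

```text
[494.10443585 -13.56224985  57.76162516]
```

Call:
step_arm([
  [-1,-0.1,-0.1,-0.1,0,0,0.91],
  [-1,0,0,-0.9,0,0,0.91],
  [-1,0,0,-0.9,0,0,0.91],
  [-1,0,0,-0.9,0,0,0.91],
  [0.15,0,0,-0.9,0,0,0],
  [0.15,0,0,-0.9,0,0,0],
  [0.15,0,0,-0.9,0,0,0],
  [0.15,0,0,0,0,0,0],
  [0.15,0,0,0,0,0,0],
])

```text
t: 19.05
ee_pos: [486.6, -11.1, 332.0]
orientation: [-3.142, 0.001, 0.001]
ft_force: [-0.3, 0.1, -0.8]
width: 46.7
grasp_force: 0.0
```

Run:
```python
from ck import *
im=grab("scene","scene7"); cork(im)
cv2.imwrite("pics/c6.png",cv2.resize(cv2.imread("pics/scene7.png")[140:260,200:360],None,fx=5,fy=5,interpolation=2))
print(get_obs()["orientation"])
```

```text
[283, 213, 10, 5, 28] [288.4 214.9] [527.3   4.7  70. ] angle from front deg 4.0
[-3.14149601e+00  1.21019913e-03  3.43791579e-03]
```

View pics/c6.png

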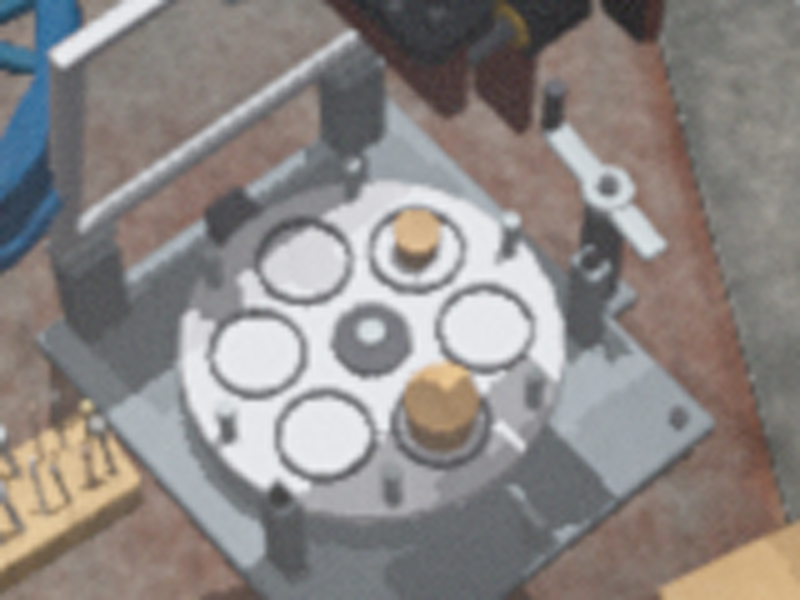

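Run:
```python
from ck import *
im=load("scene7")
b=np.array([1,6.3])/5
R=np.array([[442,420],[485,326],[417,249],[305,260],[257,352],[325,434]])/5+[200,140]
P=np.array([onz(im,*r,49)[:2] for r in R]); c=P.mean(0); print("axis",c.round(1)); d=P-c
print("radii",np.hypot(*d.T).round(1)); a=np.unwrap(np.arctan2(d[:,1],d[:,0])); print("phase deg",np.degrees(a-np.radians(180+60*np.arange(6))).round(1))
p=onz(im,442/5+200,393/5+140,70)[:2]; print("cork off pocket-axis frame",(p-c).round(1),"vs (-50,0)")
```

```text
axis [568.4   9.5]
radii [49.8 49.7 49.6 49.8 50.2 50.1]
phase deg [-2.6 -2.6 -3.4 -3.2 -2.8 -3.2]
cork off pocket-axis frame [-48.   1.] vs (-50,0)
```

Run:
```python
from ck import *
for n in("scene2","scene5","scene7"):
    im=load(n); g=cv2.cvtColor(im["pixels"],cv2.COLOR_RGB2GRAY)
    # hough circles in the rectified table plane (z 49), 2 px/mm, 180x180 mm round the axis
    X,Y=np.meshgrid(np.arange(360)/2-90+568.4,np.arange(360)/2-90+9.5); T=np.linalg.inv(im["T"])
    c=np.stack([X,Y,0*X+49,0*X+1],-1)@T.T; w=cv2.remap(g,(im["fx"]*c[...,0]/c[...,2]+im["cx"]).astype(np.float32),(im["fy"]*c[...,1]/c[...,2]+im["cy"]).astype(np.float32),1)
    C=cv2.HoughCircles(w,cv2.HOUGH_GRADIENT,1,60,param1=60,param2=14,minRadius=37,maxRadius=46)
    C=C[0] if C is not None else []
    for x,y,r in C:
        dx,dy=x/2-90,y/2-90; R=np.hypot(dx,dy); a=np.degrees(np.arctan2(dy,dx))
        if 42<R<58: print(n,round(R,1),round((a+30)%60-30,1),round(a))
```

```text
scene2 49.7 1.9 -58
scene2 49.8 -0.3 180
scene2 50.3 -0.5 119
scene2 50.8 0.3 0
scene2 50.3 -0.8 59
scene2 49.3 1.2 -119
scene5 49.4 -20.4 -80
scene5 50.6 -22.9 97
scene5 51.2 -19.7 -20
scene5 48.8 -22.0 158
scene5 51.1 -23.0 37
scene5 49.7 -20.3 -140
scene7 48.5 -2.8 -123
scene7 50.2 -4.3 116
scene7 49.3 -1.2 -61
scene7 51.2 -3.5 57
scene7 50.3 -2.0 -2
scene7 49.9 -3.7 176
```

The Hough phases show the table resting about 3° short of the index, held by friction. The cork is within tolerance, about 3 mm off. There is plenty of time, so I'll give it one small nudge.

Call:
step_arm([
  [-1,0,0,0,0,0,-0.91],
  [-1,0,0,0,0,0,-0.91],
  [-1,0,0,0,0,0,-0.91],
  [-1,0,0,0,0,0,-0.91],
  [-1,0.09,-0.07,0.9,0,0,0],
  [-1,0,0,0.9,0,0,0],
  [-1,0,0,0.9,0,0,0],
  [-1,0,0,0.9,0,0,0],
  [-1,0,0,0.9,0,0,0],
  [-1,0,0,0.9,0,0,0],
  [-1,0,0,0.08,0,0,0],
  [-1,0,0,0,0,0,0],
  [-1,0,0.08,0,0,0,0],
  [-1,0,0.09,0,0,0,0],
  [-1,0,0.08,0,0,0,0],
  [-1,0,0,0,0,0,0],
  [-1,0,0,0,0,0,0],
])

```text
t: 21.22
ee_pos: [495.0, -17.5, 58.8]
orientation: [3.067, 0.679, 0.0]
ft_force: [-0.3, 0.3, 0.3]
width: 0.5
grasp_force: 0.0
```

Call:
step_arm([
  [-1,-0.1,-0.1,-0.1,0,0,0.91],
  [-1,0,0,-0.9,0,0,0.91],
  [-1,0,0,-0.9,0,0,0.91],
  [-1,0,0,-0.9,0,0,0.91],
  [0.15,0,0,-0.9,0,0,0],
  [0.15,0,0,-0.9,0,0,0],
  [0.15,0,0,-0.9,0,0,0],
  [0.15,0,0,0,0,0,0],
  [0.15,0,0,0,0,0,0],
])

```text
t: 22.35
ee_pos: [487.7, -14.9, 332.9]
orientation: [-3.142, 0.001, 0.002]
ft_force: [0.4, 0.8, -0.2]
width: 47.2
grasp_force: 0.0
```

Run:
```python
from ck import *
im=grab("scene","scene8"); cork(im)
g=cv2.cvtColor(im["pixels"],cv2.COLOR_RGB2GRAY)
X,Y=np.meshgrid(np.arange(360)/2-90+568.4,np.arange(360)/2-90+9.5); T=np.linalg.inv(im["T"])
c=np.stack([X,Y,0*X+49,0*X+1],-1)@T.T; w=cv2.remap(g,(im["fx"]*c[...,0]/c[...,2]+im["cx"]).astype(np.float32),(im["fy"]*c[...,1]/c[...,2]+im["cy"]).astype(np.float32),1)
for x,y,r in cv2.HoughCircles(w,cv2.HOUGH_GRADIENT,1,60,param1=60,param2=14,minRadius=37,maxRadius=46)[0]:
    dx,dy=x/2-90,y/2-90; R=np.hypot(dx,dy); a=np.degrees(np.arctan2(dy,dx))
    if 42<R<58: print(round(R,1),round((a+30)%60-30,1),round(a))
# knob: dark blob near expected place
p=proj(im,[636,9,301]);print("knob exp px",p, [ (round(th,2),proj(im,[675-222*np.cos(th),9,82+222*np.sin(th)]).round(1).tolist()) for th in(1.3,1.35,1.4,1.45,1.5)])
u,v=p.astype(int);m=(im["pixels"][v-14:v+15,u-14:u+15].max(-1)<60).astype(np.uint8);n,l,st,cc=cv2.connectedComponentsWithStats(m);print([(st[k].tolist(),(cc[k]+[u-14,v-14]).round(1).tolist()) for k in range(1,n) if st[k,4]>30])
cv2.imwrite("pics/c7.png",cv2.resize(cv2.imread("pics/scene8.png")[90:240,200:360],None,fx=4,fy=4,interpolation=2))
```

```text
[286, 212, 8, 4, 18] [289.5 213.6] [528.   1.  70.] angle from front deg 9.0
50.0 -1.0 119
49.3 -0.3 180
48.9 0.9 -119
51.3 1.4 1
49.9 1.1 -59
51.4 0.6 61
knob exp px [248.70771008 115.88188174] [(1.3, [255.9, 124.5]), (1.35, [252.1, 120.0]), (1.4, [248.3, 115.5]), (1.45, [244.5, 111.3]), (1.5, [240.7, 107.3])]
[([0, 0, 13, 29, 181], [238.8, 112.7]), ([11, 9, 12, 15, 116], [250.4, 117.9]), ([21, 18, 8, 11, 34], [259.8, 125.4])]
```

View pics/c7.png

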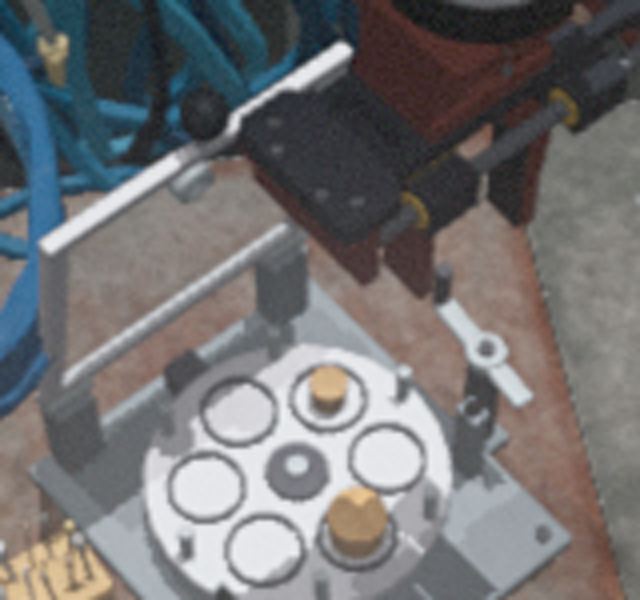

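Pocket phase is 0.45° (0.3° at the start), so the table is seated. The cork is upright at the station, the leaf is up with the knob at crop (205,113), and the latch is free. I'll re-grasp the knob at the pose where I let it go.

Call:
step_arm([
  [0.15,0.74,-0.12,0,0,0,0],
  [0.15,0.74,-0.12,0,0,0,0],
  [0.15,0.74,-0.12,0,0,0,0],
  [0.15,0.72,-0.12,0,0,0,0],
  [0.15,0,0,0,0,0,0],
  [0.15,0,0,0.47,0,0,0],
  [0.15,0,0,0.47,0,0,0],
  [0.15,0,0,0,0,0,0],
  [-1,0,0,0,0,0,0],
  [-1,0,0,0,0,0,0],
  [-1,0,0,0,0,0,0],
  [-1,0,0,0,0,0,0],
])

```text
t: 23.9
ee_pos: [635.7, 9.4, 287.5]
orientation: [-3.141, 0.001, -0.002]
ft_force: [-0.4, 3.7, 3.9]
width: 22.0
grasp_force: 30.0
```

Call:
step_arm([
  [-1,-0.43,0,0.1,0,0,0],
  [-1,-0.42,0,0.14,0,0,0],
  [-1,-0.4,0,0.18,0,0,0],
  [-1,-0.39,0,0.22,0,0,0],
  [-1,-0.36,0,0.26,0,0,0],
  [-1,-0.33,0,0.29,0,0,0],
  [-1,-0.3,0,0.33,0,0,0],
  [-1,-0.27,0,0.35,0,0,0],
  [-1,-0.23,0,0.38,0,0,0],
  [-1,-0.19,0,0.4,0,0,0],
  [-1,-0.15,0,0.42,0,0,0],
])

```text
t: 25.28
ee_pos: [462.2, 8.6, 133.1]
orientation: [3.141, -0.001, 0.003]
ft_force: [1.9, -2.2, -0.0]
width: 22.4
grasp_force: 30.0
```

Call:
step_arm([
  [-1,-0.11,0,0.43,0,0,0],
  [-1,-0.07,0,0.44,0,0,0],
  [-1,-0.01,0,0.3,0,0,0],
  [-1,0,0,0.16,0,0,0],
  [-1,0,0,0,0,0,0],
  [-1,0,0,0,0,0,0],
])

```text
t: 26.02
ee_pos: [453.3, 8.7, 66.9]
orientation: [3.141, -0.001, 0.002]
ft_force: [1.3, -5.5, -3.0]
width: 22.5
grasp_force: 30.0
```

Call:
step_arm([
  [-1,0,0,0.06,0,0,0],
  [-1,0,0,0,0,0,0],
  [-1,0,0,0,0,0,0],
])

```text
t: 26.4
ee_pos: [453.7, 8.7, 65.1]
orientation: [3.141, -0.001, 0.004]
ft_force: [-3.0, -5.6, 18.3]
width: 22.8
grasp_force: 30.0
```

Call:
step_arm([
  [0.15,0,0,0,0,0,0],
  [0.15,0,0,0,0,0,0],
  [0.15,0,0,0,0,0,0],
  [0.15,0,0,-0.6,0,0,0],
  [0.15,0,0,-0.8,0,0,0],
  [0.15,0,0,-0.8,0,0,0],
  [0.15,0,0,-0.8,0,0,0],
  [0.15,-0.6,0.6,0,0,0,0],
  [0.15,-0.6,0.6,0,0,0,0],
  [0.15,0,0.7,0,0,0,0],
  [0.15,0,0.7,0,0,0,0],
  [0.15,0,0,0,0,0,0],
])

```text
t: 27.9
ee_pos: [392.2, -122.3, 213.6]
orientation: [3.142, -0.006, 0.0]
ft_force: [-0.0, -0.1, 0.8]
width: 50.6
grasp_force: 0.0
```

Run:
```python
from m import *
im=grab("top","top9");sc=grab("scene","scene9")
for a,b,q in((t,im,(413,371)),(s,sc,(445,340))):
    for k in(a,b):
        c,st=blob(k,q,9,lambda h:h[...,2]<70); print(c.round(1),st)
cr=lambda n,x,y:cv2.resize(cv2.imread(f"pics/{n}.png")[y:y+140,x:x+160],None,fx=2.5,fy=2.5,interpolation=2)
cv2.imwrite("pics/c8.png",np.hstack([cr("top9",225,130),cr("scene9",205,140)]))
```

```text
[288.4 259.9] [0, 4, 16, 13, 129]
[289.2 260.8] [0, 4, 19, 15, 156]
[311.5 238. ] [0]
[311.5 238. ] [0]
```

View pics/c8.png

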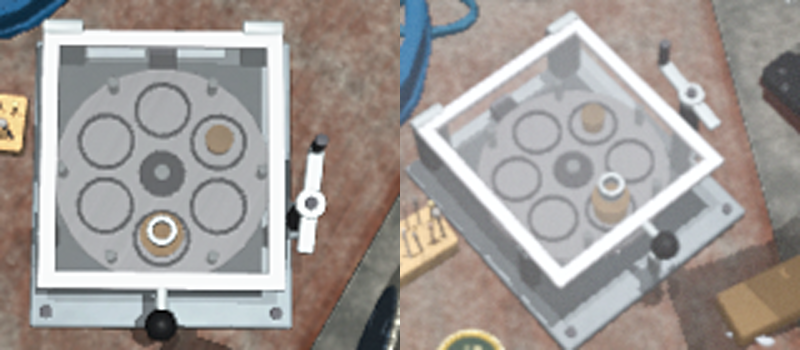

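The leaf is shut: the bush is at (162,231) and the knob at (161,325), the same as at the start. The big cork stands under the bush, the small cork is upright in its pocket, and the robot is clear.

```bash
python3 -c "
from workcell import ctrl
print(ctrl.close_job())"
```

```text
the job is handed in; nothing more can be done
None
```

The job is handed in after about 28 s, though it reported no verdict: in the last pictures the latch is free, the larger stopper stands under the drill bush, the smaller one is upright in its pocket, the leaf is shut, and the arm is clear. The detent did not draw the table in after the first push, so I pushed it fully to the index. I did not measure the bystanders again, but the arm did not touch them.

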